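Load the wooden roller into its bat-rolling stand

ROBOT

A 7-joint arm with a two-finger parallel gripper is mounted at the origin on the work surface. World frame = base frame: x ahead of the robot, y to its left, z up, the work surface at z = 0. Lengths are in m, angles in degrees, forces in N, time in s.
With the tool pointing down it reaches from about 0.425 to 0.875 m from the base axis. Payload 4.7 kg.
Tool frame: the origin (TCP) lies between the finger pads; the fingertips stand env.tip_reach ahead of it and the grasp point (between the pads) lies 2 mm behind it (env.tip_reach is the distance from the TCP to the fingertips, in m); z points along the fingers, y is the line along which they close (so a half turn about z gives the same grasp; the last joint's range is limited). The gripper opens to 87 mm and grips with 3 to 60 N. Pads are 19 mm wide; open, the fingers measure 117 mm over their backs; the gripper's body (75 mm by 190 mm) begins 51 mm behind the grasp point.
Start: joints at [0.808, 18.392, -4.016, 83.108, 1.295, 78.541, -3.26], TCP at [0.65, -0, 0.24] pointing down, gripper open.
Joint ranges: [-163.93, 163.93], [-17.29, 119.83], [-79.2, 71.16], [3.27, 140.29], [-89.18, 269.18], [5.43, 117.66], [-154.24, 154.24]. Speed limits (degrees/s): [147.25, 147.25, 180, 180, 180, 180, 180].

INTERFACE

Orientations are given as [roll, pitch, yaw] about the fixed x, y, z axes, in that order (R = Rz(yaw) Ry(pitch) Rx(roll)).
In Python, from cell import env, eyes, get_obs gives the robot as it stands (env), with the cameras (eyes) and the readings as plain functions.
- The arm moves only by the tool inch_along, called after "Emit:" as name([rows], argument=value, ...), one row to a line, values as JSON. Schema: {"type":"object","properties":{"moves":{"type":"array","items":{"type":"array","items":{"type":"number"},"minItems":5,"maxItems":5},"minItems":1,"maxItems":8},"clamp_n":{"type":"number"},"only":{"type":"string"},"quiet":{"type":"boolean"},"lines":{"type":"string"}},"required":["moves"],"additionalProperties":false}. moves is a list of rows, 1 to 8 of them, each of 5 numbers: dx, dy, dz in fractions of the full range, 1 being 0.4 m, then a turn about the tool's z in a scale on which 1.0 is 180 degrees, then the finger opening in m; each row is the pose to reach, as a shift and turn from the pose commanded when the call began, along the tool's axes at that moment; what a row does not reach only later rows make up. A row lasts 1/12 s, in which the tool goes at most 0.0417 m and 7.16 degrees, less where a joint would pass 70% of its speed; a pose out of reach is approached as far as the arm can. The fingers move at their own pace and stop on an object; clamp_n is the grip in N (left out, the last holds). Time passes only in rows, so rows that do not move let the fingers close. The tool returns the time, the measured TCP pose, the force, the opening and the grip force at its end. only (a regular expression) keeps the lines of the reply that match it, lines (a string "A,B") keeps lines A to B, and quiet returns only ok. A shift or turn number past 1, either way, is cut back to 1. Input that does not fit is refused with a message, and nothing moves.
- get_obs(): the state, without advancing time (a new reading comes with each control period).
- eyes.read_camera(name): name is "scene" or "side" or "wrist"; returns a dict with "color" (420x560x3 uint8, blue, green, red), "fx", "fy", "cx", "cy" (pixels), "world_from_camera" (4x4, takes a point from camera to world coordinates). Camera axes: x right, y down, z forward; pixel columns grow to the right and rows downward; lengths in m; the calibration is good to about 2 mm. A picture is of the moment at which its call begins. There is no depth.
- env.sign_off(): hands the job in; it is judged then, once.
The state is a dict: "time_s": time; "qpos": joint angles; "joint_velocities": joint speeds; "effort": joint torques, N m; "tool_pos": TCP position; "tool_rot": TCP orientation; "force": force on the tool from outside, world axes, zero at the start; "wrist_torque": the same for the moment, N m; "grip_width": finger opening in m; "grasp_force": force on a finger pad.
Only numpy, scipy, OpenCV 4.12 (cv2) and the standard library are available. Lean on these libraries where they do the work, as an engineer would, in place of code of your own. Each camera call takes 0.05 s, during which the arm holds its last target. There are 200 camera calls.

TASK

Get the wooden roller ready for rolling a bat: flip the gravity latch right over so that it stays up out of its catch, and swing the gate wide open. Then roll the roller up the two rails, without lifting it off them, until its axle drops into the open slots with both ends fully home. Leave the latch up, the gate open and the other things on the bench undisturbed.

Things in the scene. Friction and masses are not known exactly. Their poses are not given: they have to be found in the camera images.
- stand: Fixed dark steel roller stand, base plate 250 x 270 x 12 mm. Origin on the bench; x = the way the roller travels to its slots (away from the robot), y left along the axle, z up; (x, y, z) below are in this frame, mm. Two 12 mm cheek plates at y -80..-68 and 68..80, free space between. A 16 x 12 mm latch post at (16, -115) up to z 166; hinge post of radius 8 at (0, 112).
- roller: Loose wooden roller, about 0.5 kg (0.35 to 0.65). Barrel 64 mm in diameter and 130 mm long, which runs between the cheeks; steel axle 12 mm in diameter, 188 mm long over its round ends, resting on the two rails. Origin at the middle of its axis, y along the axle. Starts against the rear stops at x -79, height 105 mm. Seated, its axis is 83 mm above the bench.
- axle_left (a point): Point on the roller's axis where the axle crosses the left (+y) cheek, 74 mm from the roller's middle.
- axle_right (a point): Point on the roller's axis where the axle crosses the right (-y) cheek, 74 mm from the roller's middle.
- seat_left (a point): Fixed, (45, 74, 83): the axle's axis in the left slot when bottomed. Each cheek has an open vertical slot at x 37..53, floor at z 77; beyond it a horn, top z 118, stops the axle.
- seat_right (a point): Fixed, (45, -74, 83): the axle's axis in the right slot when bottomed. The cheeks' top edges are the rails: they climb from z 99 at x -79 to z 105 at the slot (0.05 rad), so a roller let go rolls back to the rear stops (front faces at x -85, tops at z 123, on the cheeks only).
- gate (a joint): Gate angle, rad: 0 shut, between roller and slots; grows to 1.75 as its right end swings to +x, anticlockwise from above. Stays where left (about 1 N at the post). Aluminium bar 8 mm thick, z 122..152, from y 112 to -81 when shut. On its free end, 183 mm from the hinge axis, two catch prongs 14 mm apart, 20 mm long, rise to z 169.
- gate_hinge (a point): Fixed, (0, 112, 140): on the gate's upright hinge axis.
- gate_post (a point): Top of the upright round steel push post, 12 mm in diameter, on the gate 85 mm from the hinge axis; the post rises from the gate's top (z 152) to z 201.
- latch (a joint): Latch angle, rad: 0 = down, its 8 x 12 mm bar level from the pivot 65 mm to the left between the gate's prongs, so that the gate is locked; grows to 1.75 as the bar is lifted and goes over to the right. No spring: let go below about 0.55 it falls back, beyond that it falls over to 1.75 and stays up.
- latch_pivot (a point): Fixed, (0, -115, 160): the latch's pivot; its axis runs along the stand's x.
- latch_knob (a point): Centre of the latch's ball knob, 20 mm in diameter, on a 10 mm stem that stands 55 mm straight above the pivot when the latch is down and leans to the right (stand -y) as the bar lifts; pushing the stem or knob to the right flips the latch (under 2 N).
- plane: Hand plane, 220 mm long, on the bench left of the stand; bystander, origin under its middle.
- bat_handle: Loose bat handle blank, 240 mm long and 32 mm thick, right of the stand; bystander, origin under its middle.
- mallet: Wooden mallet lying beyond the stand, head 60 x 100 mm, handle to the left; bystander, origin under its head.
- tin: Tin can, 72 mm wide, 85 mm high, right of the stand; bystander, origin under its middle.
- glue: Glue bottle, 60 mm wide, 170 mm high, front left; bystander, origin under its middle.
- tape: Roll of tape, 100 mm wide, 24 mm high, front right; bystander, origin under its middle.

How it is judged:
By the outcome, as a careful person would: the job done as asked, in the order asked, and still so for the second after the job is handed in, with the robot touching nothing.
It also fails if it takes over 56 s, if anything falls off the work surface, if the arm or the gripper's body presses on something with over 40 N, if the wrist force passes 120 N, or if a joint passes its speed limit or range.

## Working session

There is one attempt and no reset: what is moved stays moved. The work goes in short steps, Python scripts to look and compute and a tool call to move; the robot and the scene stay as the last step left them, time stands still between calls to the robot, and variables do not carry over. Pictures are saved under pics/ and viewed, at most 13 in all, crops included, and the job is handed in when it is done.

```bash
ls; mkdir -p pics
```

Run:
```python
from cell import env, eyes, get_obs
import cv2
o=get_obs(); print({k:o[k] for k in('time_s','tool_pos','tool_rot','force','grip_width')},env.tip_reach)
for n in('scene','side'):
    r=eyes.read_camera(n); cv2.imwrite(f'pics/{n}0.png',r['color']); print(n,r['fx'],r['cx'],r['cy'],r['world_from_camera'].round(3).tolist())
```

```text
cell.py
pics
{'time_s': 0.0, 'tool_pos': array([ 6.49484225e-01, -3.13238810e-05,  2.38475083e-01]), 'tool_rot': array([-1.79892431e+02,  5.36681460e-03,  9.00025632e+01]), 'force': array([-0.85187238, -0.6006909 , -1.2205951 ]), 'grip_width': 0.0866871646036127} 0.017
scene 501.10282945746985 286.0910804203356 205.49090634759418 [[0.031, 0.853, -0.52, 1.104], [1.0, -0.023, 0.021, -0.012], [0.006, -0.521, -0.854, 1.152], [0.0, 0.0, 0.0, 1.0]]
side 448.8260566912095 276.84656092750936 206.93193855237658 [[0.969, -0.155, 0.193, 0.288], [-0.247, -0.653, 0.716, -0.745], [0.015, -0.741, -0.671, 0.88], [0.0, 0.0, 0.0, 1.0]]
```

View pics/scene0.png

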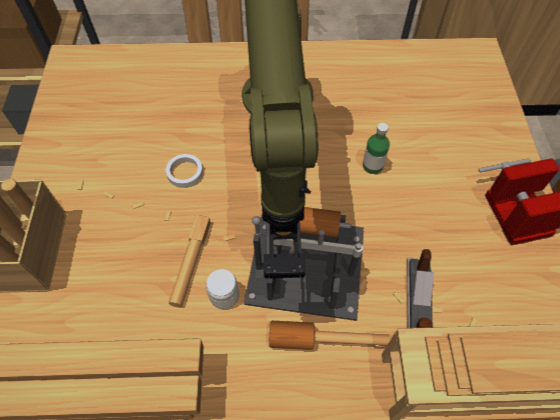

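View pics/side0.png

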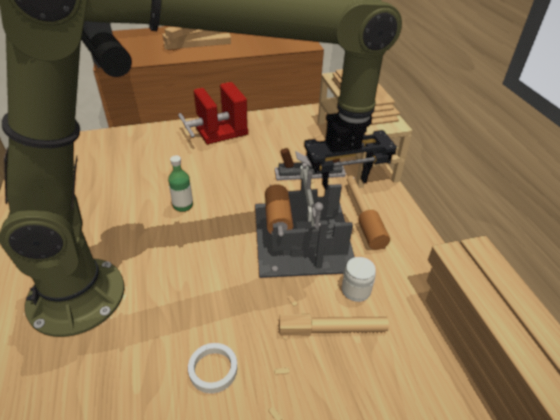

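Both views show the stand under the gripper, with its plate corners at about (246,307) and (358,316) in scene. The roller is on the robot side. I'll enlarge.

Run:
```python
import cv2
a=cv2.imread('pics/scene0.png')[195:325,235:375]; b=cv2.imread('pics/side0.png')[150:280,245:365]
cv2.imwrite('pics/c1.png',cv2.resize(a,None,fx=4.5,fy=4.5,interpolation=cv2.INTER_CUBIC))
cv2.imwrite('pics/c2.png',cv2.resize(b,None,fx=4.5,fy=4.5,interpolation=cv2.INTER_CUBIC))
```

```text
(no output)
```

View pics/c1.png

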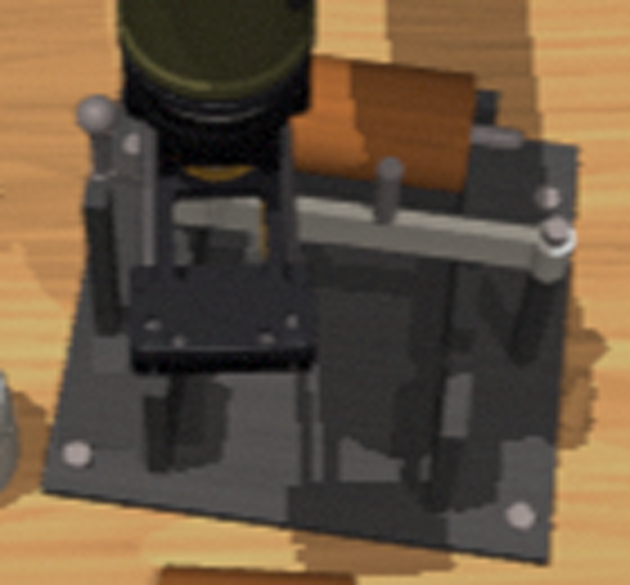

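View pics/c2.png

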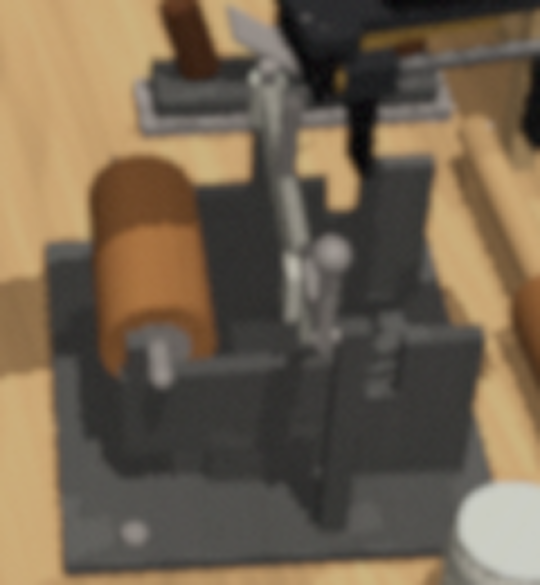

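Crops: the scene view shows the latch knob at full-image pixel (256.3,220.3), the gate post top at (321.4,232), and the plate corners at (245,304), (357,320) and (363,227). The side view shows the knob at (318.8,206), the right axle end at (281,233), and the plate's near-left corner at (260.6,276). I'll triangulate and fit the stand.

Create h.py:
```python
import numpy as np, cv2
from cell import env, eyes, get_obs
def P(r):
    W=np.array(r['world_from_camera']); T=np.linalg.inv(W)
    K=np.array([[r['fx'],0,r['cx']],[0,r['fy'],r['cy']],[0,0,1]]); return K@T[:3]
def tri(Pa,a,Pb,b):
    X=cv2.triangulatePoints(Pa,Pb,np.float64(a).reshape(2,1),np.float64(b).reshape(2,1)).ravel(); return X[:3]/X[3]
def proj(Pm,X):
    u=Pm@np.append(X,1); return u[:2]/u[2]
def st(p,X):  # stand mm -> world m
    c,s=np.cos(p[2]),np.sin(p[2]); X=np.array(X)/1000.
    return np.array([p[0]+c*X[0]-s*X[1],p[1]+s*X[0]+c*X[1],X[2]])
```

Run:
```python
from h import *
from scipy.optimize import least_squares
r={n:eyes.read_camera(n) for n in('scene','side')}; M={n:P(r[n]) for n in r}; np.savez('cams.npz',**M)
k=tri(M['scene'],(256.3,220.3),M['side'],(318.8,206)); print('knob',k)
obs=[('scene',(256.3,220.3),lambda o:(0,-115,215)),('side',(318.8,206),lambda o:(0,-115,215)),
('scene',(321.4,232.3),lambda o:(0,27,201)),('side',(281,233.3),lambda o:(-79,-94,105)),
('scene',(245,303.9),lambda o:(o+125,-135,6)),('scene',(356.8,319.9),lambda o:(o+125,135,6)),('scene',(363.4,227.4),lambda o:(o-125,135,12)),
('side',(260.6,276.7),lambda o:(o-125,-135,3)),('side',(255.7,204.4),lambda o:(o-125,135,12))]
f=lambda v:np.concatenate([proj(M[n],st(v,g(v[3]*1000)))-np.array(u) for n,u,g in obs])
s=least_squares(f,[.65,0,0,0],loss='soft_l1'); print(s.x,s.x[2]*57.3); print(s.fun.reshape(-1,2).round(1) if s.fun.size==18 else f(s.x).reshape(-1,2).round(1))
np.save('p.npy',s.x[:3])
for n,X in dict(knob=(0,-115,215),post=(0,27,201),hinge=(0,112,140),roller=(-79,0,105),seat=(45,0,83)).items(): print(n,st(s.x,X).round(4))
```

```text
knob [ 0.57005573 -0.05424519  0.21629701]
[ 0.5896922   0.05972193 -0.17108758 -0.00874857] -9.803318484303727
[[ 0.2  0.5]
 [-0.3  0.1]
 [ 0.4 -0.1]
 [ 0.1  2.3]
 [-1.1  1.1]
 [ 0.1  0.7]
 [ 0.2 -0.3]
 [-0.9  0.4]
 [-0.7 -2. ]]
knob [ 0.5701 -0.0536  0.215 ]
post [0.5943 0.0863 0.201 ]
hinge [0.6088 0.1701 0.14  ]
roller [0.5118 0.0732 0.105 ]
seat [0.634  0.0521 0.083 ]
```

The fit is good: knob height comes out at 216 against 215, residuals are about 1 px, and the stand yaw is −9.8°. First I'll align the tool with the stand, close the fingers and move beside the knob.

Careful with the scale: shifts go in shares of 0.4 m and turns go in shares of 180 degrees. That gives: -0.0734 m / 0.4 = -0.1835, -0.019 m / 0.4 = -0.0475, 9.8 degrees / 180 = 0.0544.

Emit:
inch_along([
  [-0.0163, -0.0625, 0, 0.0222, 0],
  [-0.0325, -0.125, 0, 0.0444, 0],
  [-0.0475, -0.1835, 0, 0.0544, 0],
  [-0.0475, -0.1835, 0, 0.0544, 0],
  [-0.0475, -0.1835, 0, 0.0544, 0],
  [-0.0475, -0.1835, 0, 0.0544, 0],
  [-0.0475, -0.1835, 0, 0.0544, 0],
], clamp_n=20)

```text
time_s: 0.78
tool_pos: [0.5775, -0.0185, 0.2396]
tool_rot: [180.0, -0.0, 80.3]
force: [0.4, -0.6, 0.7]
grip_width: 0.0485
grasp_force: 0.0
```

Run:
```python
from h import *
p=np.load('p.npy'); M=np.load('cams.npz')
for z in (150,155,160,170,180): print(z,proj(M['scene'],st(p,(0,112,z))).round(1))
```

```text
150 [358.3 247.9]
155 [358.5 246.9]
160 [358.8 245.9]
170 [359.4 243.8]
180 [360.  241.7]
```

Emit:
inch_along([
  [0, 0, 0, 0, 0],
  [0, 0, 0, 0, 0],
  [0, 0, 0, 0, 0],
  [0, 0, 0, 0, 0],
  [0, 0, 0.025, 0, 0],
  [0, 0, 0.05, 0, 0],
  [0, 0, 0.075, 0, 0],
  [0, 0, 0.075, 0, 0],
])

```text
time_s: 1.45
tool_pos: [0.5748, -0.0191, 0.2061]
tool_rot: [-179.7, 0.1, 80.2]
force: [-1.3, 0.1, -0.9]
grip_width: 0.0016
grasp_force: 0.0
```

Run:
```python
from h import *
r=eyes.read_camera('side'); i=r['color'][130:280,230:390]; cv2.imwrite('pics/s1.png',cv2.resize(i,None,fx=4,fy=4,interpolation=cv2.INTER_CUBIC))
```

```text
(no output)
```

View pics/s1.png

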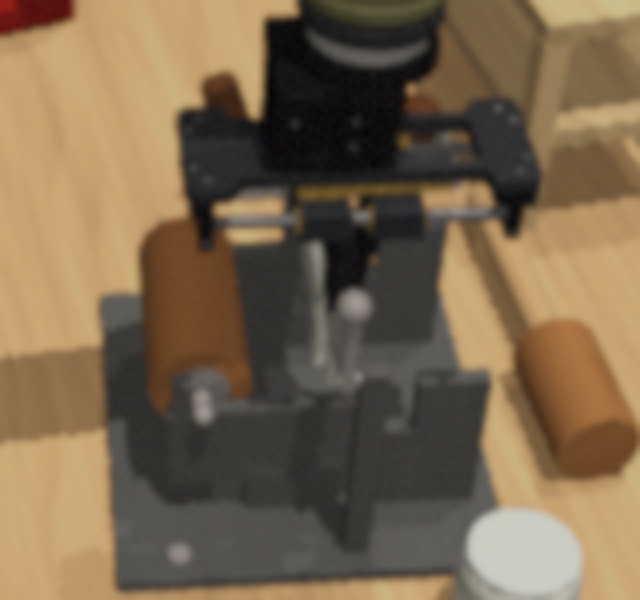

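The closed fingers are directly left of the knob (knob at crop pixel (355,305)) and in line with it. I'll push right, then retreat and rise.

In the tool's units: -0.074 m / 0.4 = -0.185, -0.068 m / 0.4 = -0.17.

Emit:
inch_along([
  [-0.0375, 0, 0, 0, 0],
  [-0.07, 0, 0, 0, 0],
  [-0.1, 0, 0, 0, 0],
  [-0.125, 0, 0, 0, 0],
  [-0.15, 0, 0, 0, 0],
  [-0.17, 0, 0, 0, 0],
  [-0.185, 0, 0, 0, 0],
  [-0.185, 0, 0, 0, 0],
])

```text
time_s: 2.17
tool_pos: [0.5637, -0.0942, 0.2097]
tool_rot: [180.0, 0.1, 80.1]
force: [0.1, -0.1, 0.1]
grip_width: 0.0005
grasp_force: 0.0
```

Emit:
inch_along([
  [0.05, 0, -0.075, 0, 0],
  [0.1375, -0.0125, -0.1, 0, 0],
  [0.2375, -0.0375, -0.1, 0, 0],
  [0.3375, -0.0625, -0.1, 0, 0],
  [0.4125, -0.075, -0.1, 0, 0],
  [0.4525, -0.08, -0.05, 0, 0],
  [0.4525, -0.08, 0.025, 0, 0],
  [0.4525, -0.08, 0.0675, 0, 0],
])

```text
time_s: 2.83
tool_pos: [0.5621, 0.0946, 0.1804]
tool_rot: [-179.9, -0.0, 80.5]
force: [-0.4, -0.1, -0.9]
grip_width: 0.0008
grasp_force: 0.0
```

Run:
```python
from h import *
o=get_obs(); p=np.load('p.npy'); d=o['tool_pos'][:2]-p[:2]; c,s=np.cos(p[2]),np.sin(p[2]); print('stand',d[0]*c+d[1]*s,-d[0]*s+d[1]*c,o['tool_pos'][2])
a=eyes.read_camera('side')['color'][130:280,230:390];b=eyes.read_camera('scene')['color'][180:330,225:385]
cv2.imwrite('pics/s2.png',cv2.resize(np.hstack([a,b]),None,fx=2.5,fy=2.5,interpolation=cv2.INTER_CUBIC))
```

```text
stand -0.033102005915944525 0.029667476487660813 0.1804263037342726
```

View pics/s2.png

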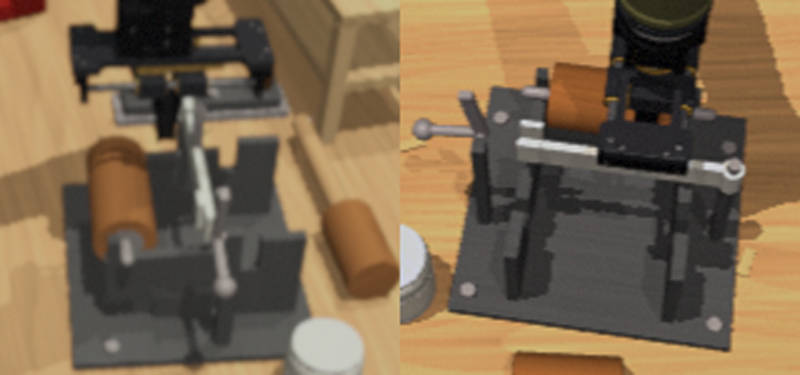

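The latch is flipped: the knob lies to the right at (425,128) in the right half, with the bar upright. The fingers are behind the gate post. Now I'll push the post round its arc.

Emit:
inch_along([
  [-0.005, 0.03, 0, 0, 0],
  [-0.0025, 0.065, 0, 0, 0],
  [0.0025, 0.1, 0, 0, 0],
  [0.0075, 0.1325, 0, 0, 0],
  [0.0125, 0.1525, 0, 0, 0],
  [0.02, 0.17, 0, 0, 0],
  [0.03, 0.1875, 0, 0, 0],
  [0.04, 0.205, 0, 0, 0],
])

```text
time_s: 3.6
tool_pos: [0.6457, 0.0976, 0.1837]
tool_rot: [-179.8, -0.2, 80.4]
force: [-8.4, 8.7, 4.4]
grip_width: 0.0006
grasp_force: 5.3
```

Emit:
inch_along([
  [0.0125, 0.015, 0, 0, 0],
  [0.03, 0.03, 0, 0, 0],
  [0.0475, 0.0425, 0, 0, 0],
  [0.065, 0.0525, 0, 0, 0],
  [0.085, 0.06, 0, 0, 0],
  [0.105, 0.065, 0, 0, 0],
  [0.1275, 0.065, 0, 0, 0],
  [0.15, 0.065, 0, 0, 0],
])

```text
time_s: 4.27
tool_pos: [0.6763, 0.1519, 0.1834]
tool_rot: [-179.2, 0.1, 80.4]
force: [-21.8, -0.2, 9.9]
grip_width: 0.0001
grasp_force: 10.1
```

Run:
```python
from h import *
o=get_obs(); p=np.load('p.npy'); d=o['tool_pos'][:2]-p[:2]; c,s=np.cos(p[2]),np.sin(p[2]); print('stand',d[0]*c+d[1]*s,-d[0]*s+d[1]*c,o['tool_pos'][2])
a=eyes.read_camera('side')['color'][130:280,230:390];b=eyes.read_camera('scene')['color'][180:330,225:385]
cv2.imwrite('pics/s3.png',cv2.resize(np.hstack([a,b]),None,fx=2.5,fy=2.5,interpolation=cv2.INTER_CUBIC))
```

```text
stand 0.06969042783643603 0.10557507502114015 0.18342957913787683
```

View pics/s3.png

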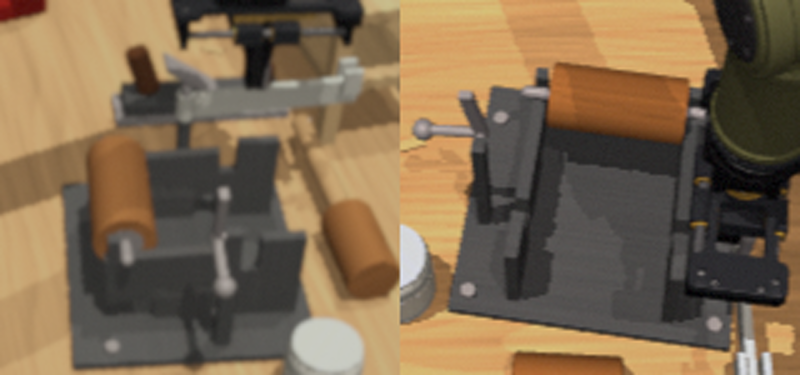

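The gate is swung to about 95° or more. I'll back off the post, rise, turn 90° and open over the spot behind the roller.

In the tool's units: -0.165 m / 0.4 = -0.4125, -0.06 m / 0.4 = -0.15, 28 degrees / 180 = 0.1556.

Emit:
inch_along([
  [-0.0125, -0.0375, 0, 0, 0],
  [-0.03, -0.05, 0, 0, 0],
  [-0.0375, -0.055, -0.075, 0, 0],
  [-0.05, -0.075, -0.15, 0, 0],
  [-0.0875, -0.15, -0.15, 0.0389, 0.087],
  [-0.125, -0.2375, -0.15, 0.0778, 0.087],
  [-0.1625, -0.325, -0.15, 0.1167, 0.087],
  [-0.2, -0.4125, -0.15, 0.1556, 0.087],
])

```text
time_s: 5.03
tool_pos: [0.5054, 0.0962, 0.2432]
tool_rot: [179.9, -0.1, 51.8]
force: [-0.4, 0.2, 0.1]
grip_width: 0.0193
grasp_force: 0.0
```

Emit:
inch_along([
  [-0.0313, -0.0625, 0, 0.0389, 0.087],
  [-0.065, -0.125, 0, 0.0778, 0.087],
  [-0.065, -0.125, 0, 0.1167, 0.087],
  [-0.065, -0.125, 0, 0.1556, 0.087],
  [-0.065, -0.125, 0, 0.1944, 0.087],
  [-0.065, -0.125, 0, 0.2333, 0.087],
  [-0.065, -0.125, 0, 0.2722, 0.087],
  [-0.065, -0.125, 0, 0.3111, 0.087],
])

```text
time_s: 5.7
tool_pos: [0.4516, 0.1069, 0.2435]
tool_rot: [180.0, -0.1, -4.2]
force: [0.1, 0.7, 0.0]
grip_width: 0.0725
grasp_force: 0.0
```

Run:
```python
from h import *
o=get_obs(); p=np.load('p.npy'); d=o['tool_pos'][:2]-p[:2]; c,s=np.cos(p[2]),np.sin(p[2]); print('stand',d[0]*c+d[1]*s,-d[0]*s+d[1]*c,o['tool_pos'][2],o['tool_rot'],o['qpos'])
```

```text
stand -0.14410026836976378 0.02293378133162658 0.24353395785911466 [ 1.79993936e+02 -1.36002727e-01 -4.21195187e+00] [  -8.24294052   -4.17955998   -7.96026811  107.77336974   -0.54074581
   76.24127797 -110.26686411]
```

In the tool's units: 0.13 m / 0.4 = 0.325, 0.023 m / 0.4 = 0.0575, 5.6 degrees / 180 = 0.0311.

Emit:
inch_along([
  [0, 0.0575, 0, 0.0311, 0.087],
  [0, 0.0575, 0.075, 0.0311, 0.087],
  [0, 0.0575, 0.15, 0.0311, 0.087],
  [0, 0.0575, 0.225, 0.0311, 0.087],
  [0, 0.0575, 0.275, 0.0311, 0.087],
  [0, 0.0575, 0.325, 0.0311, 0.087],
  [0, 0.0575, 0.325, 0.0311, 0.087],
])

```text
time_s: 6.28
tool_pos: [0.4471, 0.0833, 0.1095]
tool_rot: [179.8, 0.3, -9.5]
force: [-0.8, -0.8, -0.0]
grip_width: 0.0871
grasp_force: 0.0
```

Run:
```python
from h import *
o=get_obs(); p=np.load('p.npy'); d=o['tool_pos'][:2]-p[:2]; c,s=np.cos(p[2]),np.sin(p[2]); print('stand',d[0]*c+d[1]*s,-d[0]*s+d[1]*c,o['tool_pos'][2])
a=eyes.read_camera('side')['color'][130:280,230:390];b=eyes.read_camera('scene')['color'][180:330,225:385]
cv2.imwrite('pics/s4.png',cv2.resize(np.hstack([a,b]),None,fx=2.5,fy=2.5,interpolation=cv2.INTER_CUBIC))
```

```text
stand -0.1444817459892895 -0.001014153504935205 0.10950175880761787
```

View pics/s4.png

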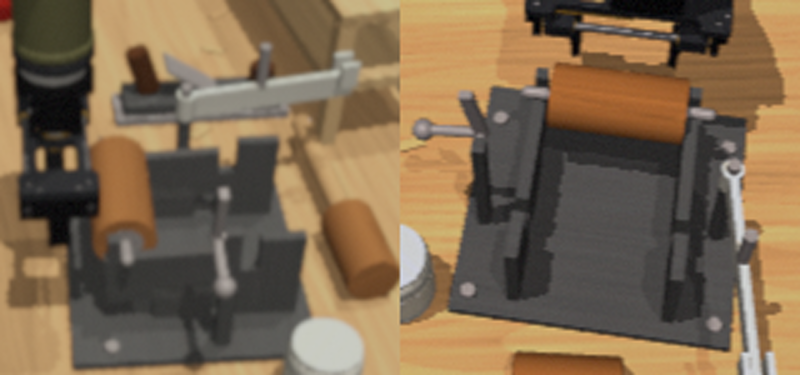

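The gate is well past 90°. The roller sits against its stops at (620,103) with the fingers behind it. Now I'll push it up the rails.

In the tool's units: 0.053 m / 0.4 = 0.1325, 0.046 m / 0.4 = 0.115.

Emit:
inch_along([
  [0.02, 0, -0.0075, 0, 0.087],
  [0.0375, 0, -0.0075, 0, 0.087],
  [0.0525, 0, -0.0075, 0, 0.087],
  [0.0675, 0, -0.0075, 0, 0.087],
  [0.0825, 0, -0.0075, 0, 0.087],
  [0.0975, 0, -0.0075, 0, 0.087],
  [0.115, 0, -0.0075, 0, 0.087],
  [0.1325, 0, -0.0075, 0, 0.087],
])

```text
time_s: 7.05
tool_pos: [0.5008, 0.0764, 0.1152]
tool_rot: [180.0, 0.2, -9.4]
force: [-4.7, 1.1, 0.2]
grip_width: 0.0869
grasp_force: 2.6
```

Emit:
inch_along([
  [0.0175, 0, 0, 0, 0.087],
  [0.035, 0, 0, 0, 0.087],
  [0.0525, 0, -0.0025, 0, 0.087],
  [0.07, 0, -0.0025, 0, 0.087],
  [0.0875, 0, -0.0025, 0, 0.087],
  [0.105, 0, -0.005, 0, 0.087],
  [0.1225, 0, -0.005, 0, 0.087],
  [0.1375, 0, -0.005, 0, 0.087],
])

```text
time_s: 7.72
tool_pos: [0.5552, 0.0673, 0.1171]
tool_rot: [180.0, 0.2, -9.4]
force: [-5.8, -0.0, 1.3]
grip_width: 0.0866
grasp_force: 2.7
```

```bash
python3 - <<'E'
from h import *
o=get_obs(); p=np.load('p.npy'); d=o['tool_pos'][:2]-p[:2]; c,s=np.cos(p[2]),np.sin(p[2]); print('stand',d[0]*c+d[1]*s,-d[0]*s+d[1]*c,o['tool_pos'][2])
a=eyes.read_camera('side')['color'][130:280,230:390];b=eyes.read_camera('scene')['color'][180:330,225:385]
cv2.imwrite('pics/s5.png',cv2.resize(np.hstack([a,b]),None,fx=2.5,fy=2.5,interpolation=cv2.INTER_CUBIC))
E
```

```text
stand -0.03530733902236308 0.0015989515439177046 0.11712979217342519
```

View pics/s5.png

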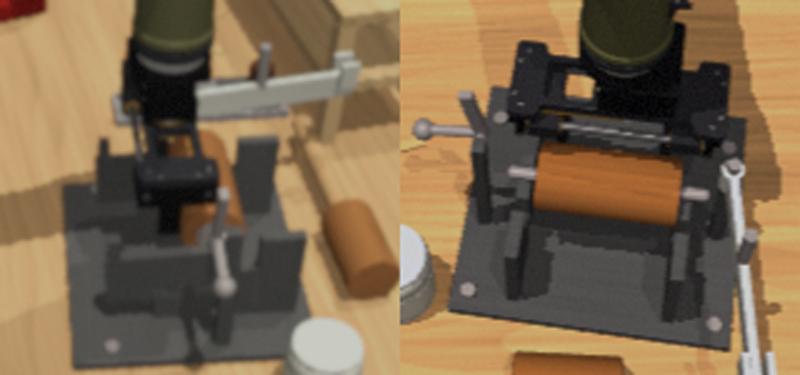

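The roller is straight and about 10 mm from the slots, with axle ends at (520,172) and (693,194). I'll continue slowly.

In the tool's units: 0.038 m / 0.4 = 0.095, 0.035 m / 0.4 = 0.0875.

Emit:
inch_along([
  [0.015, 0, 0, 0, 0.087],
  [0.0275, 0, 0, 0, 0.087],
  [0.04, 0, 0, 0, 0.087],
  [0.0525, 0, 0, 0, 0.087],
  [0.065, 0, 0, 0, 0.087],
  [0.0775, 0, 0, 0, 0.087],
  [0.0875, 0, 0, 0, 0.087],
  [0.095, 0, 0, 0, 0.087],
])

```text
time_s: 8.48
tool_pos: [0.595, 0.0606, 0.1181]
tool_rot: [-180.0, -0.1, -9.4]
force: [0.3, -0.3, -0.2]
grip_width: 0.087
grasp_force: 0.0
```

Emit:
inch_along([
  [0, 0, 0, 0, 0.087],
  [0, 0, 0, 0, 0.087],
  [0, 0, 0, 0, 0.087],
])

```text
time_s: 8.73
tool_pos: [0.5936, 0.061, 0.1177]
tool_rot: [-180.0, -0.0, -9.4]
force: [-0.5, 0.8, 0.2]
grip_width: 0.0872
grasp_force: 0.0
```

```bash
python3 - <<'E'
from h import *
o=get_obs(); p=np.load('p.npy'); d=o['tool_pos'][:2]-p[:2]; c,s=np.cos(p[2]),np.sin(p[2]); print('stand',d[0]*c+d[1]*s,-d[0]*s+d[1]*c,o['tool_pos'][2])
a=eyes.read_camera('side')['color'][130:280,230:390];b=eyes.read_camera('scene')['color'][180:330,225:385]
cv2.imwrite('pics/s6.png',cv2.resize(np.hstack([a,b]),None,fx=2.5,fy=2.5,interpolation=cv2.INTER_CUBIC))
E
```

```text
stand 0.00365304891210895 0.0018916009025062763 0.11767691064595792
```

View pics/s6.png

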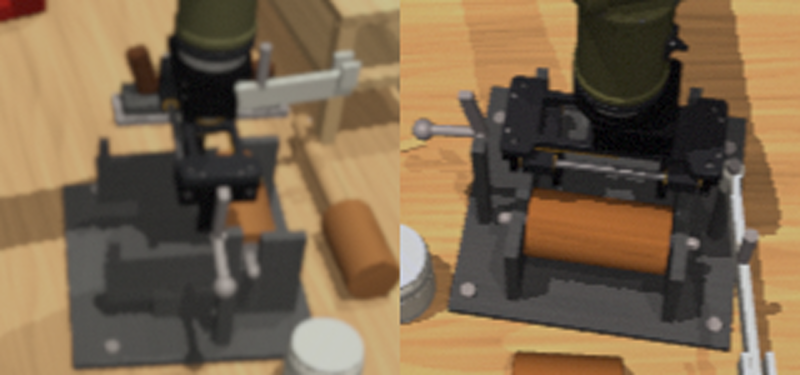

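The roller has dropped between the cheeks. I'll back off, rise clear, and check both ends against the seated projection.

In the tool's units: -0.14 m / 0.4 = -0.35, -0.12 m / 0.4 = -0.3.

Emit:
inch_along([
  [-0.025, 0, 0, 0, 0.087],
  [-0.05, 0, 0, 0, 0.087],
  [-0.0625, 0, -0.05, 0, 0.087],
  [-0.075, 0, -0.125, 0, 0.087],
  [-0.125, 0, -0.2125, 0, 0.087],
  [-0.2, 0, -0.3, 0, 0.087],
  [-0.275, 0, -0.35, 0, 0.087],
  [-0.275, 0, -0.35, 0, 0.087],
])

```text
time_s: 9.5
tool_pos: [0.4823, 0.0813, 0.2636]
tool_rot: [-179.8, -0.4, -9.2]
force: [0.8, -0.1, 1.1]
grip_width: 0.0872
grasp_force: 0.0
```

```bash
python3 - <<'E'
from h import *
p=np.load('p.npy'); M=np.load('cams.npz')
f=lambda n,u,x0,y0:((u[0]-x0)*4.5,(u[1]-y0)*4.5)
for n in('scene','side'):
    for y in(94,-94):
        for z in(83,90,111): print(n,y,z,proj(M[n],st(p,(45,y,z))).round(1))
for a in(1.5,1.6,1.7): print(a,proj(M['scene'],st(p,(85*np.sin(a),112-85*np.cos(a),201))).round(1))
a=eyes.read_camera('side')['color'][150:270,260:360];b=eyes.read_camera('scene')['color'][225:325,235:385]
b=cv2.resize(b,None,fx=3.2,fy=3.2,interpolation=cv2.INTER_CUBIC);a=cv2.resize(a,None,fx=3.2,fy=3.2,interpolation=cv2.INTER_CUBIC)
b=cv2.copyMakeBorder(b,0,a.shape[0]-b.shape[0],0,0,0)
cv2.imwrite('pics/s7.png',np.hstack([a,b])); print(a.shape,b.shape)
E
```

```text
scene 94 83 [345.4 277.4]
scene 94 90 [345.7 276.1]
scene 94 111 [346.7 272.4]
scene -94 83 [264.6 266.7]
scene -94 90 [264.6 265.4]
scene -94 111 [264.3 261.5]
side 94 83 [319.8 190.4]
side 94 90 [320.  188.4]
side 94 111 [320.6 182.5]
side -94 83 [331.2 239.5]
side -94 90 [331.5 237.5]
side -94 111 [332.3 231.5]
1.5 [355.8 273. ]
1.6 [359.9 273.7]
1.7 [364.1 273.9]
(384, 320, 3) (384, 480, 3)
```

View pics/s7.png

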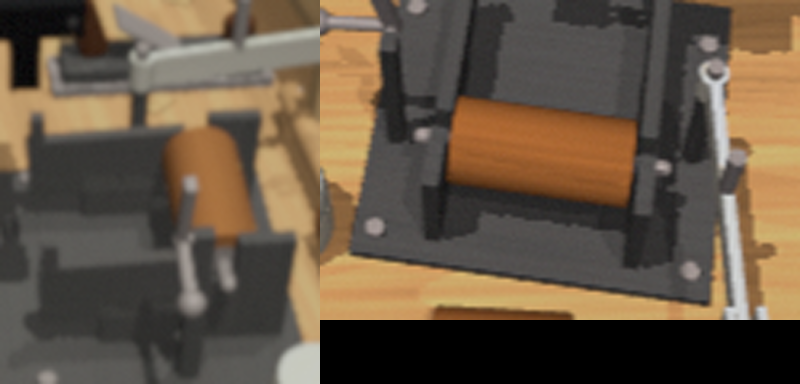

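Both axle ends match the seated height: scene rows 276.9 and 266.9 against 277.4 and 266.7 predicted, side row 238.8 against 239.5. The gate is at about 1.7 rad and the latch is over. Handing in.

```bash
python3 -c "
from cell import env, eyes, get_obs
print(env.sign_off())"
```

```text
the job is handed in; nothing more can be done
None
```

The job is handed in: the latch is flipped and staying up, the gate is open at about 1.7 rad, both axle ends of the roller are seated in the slots, and I touched nothing else on the bench.

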